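# Load two test cartridges into a spring magazine

## Task

Load both test cartridges from the white stand into the spring magazine, lying flat one on top of the other: press them in one at a time, each right down past the two sprung lips until the lips snap back over it. Leave the timer and the forceps where they are.

Things in the scene. Friction and masses are not known exactly. Their poses are not given: they have to be found in the camera images.
- cartridge_1_center (a point): Centre of a grey plastic test cartridge, a solid block 70 x 40 x 14 mm (its x, y, z), 35 g; both faces alike (dark window, white dot), either may be up, either end at either lip. It starts in the stand on a long edge, its 40 mm width upright, from 6 to 46 mm above the bench. On the bare bench it stands on that edge by itself; pushed sideways near its top it tips over flat.
- cartridge_2_center (a point): Centre of the second cartridge, the same in every way, in the other slot of the stand.
- stand: White slotted stand, fixed to the bench; plate 96 mm (its x) by 124 mm (its y), 6 mm thick, origin on the bench under its centre. Two slots along x at y = +40 and -40 mm, 18 mm wide, between rails that reach 20 mm above the bench; the cartridges stand in them, 14 mm thickness along the stand's y.
- magazine: Grey and aluminium spring magazine, fixed, origin on the bench under its centre, x along the cartridges' length, z up. Base 130 x 76 x 10 mm. Well 73.6 mm (x) by 43.2 mm (y) between four corner posts 84 mm high, flared outwards 4 mm at the top (to 93 mm). Its long sides are open for 48 mm between the posts, down to the base: fingers on a cartridge's long sides can go down with it.
- magazine_mouth (a point): Point on the magazine's axis level with the underside of its two lips, 60 mm above the bench. A cartridge laid in the mouth rests on the lips' slopes, underside about 67 mm above the bench. It must be pressed (5 to 20 N) until its top is below 60 mm; there is room to go at least 8 mm lower, then it meets a hard stop. The follower then lifts it against the lips. The second pushes the first farther down.
- follower (a joint): Spring-loaded black plate under the cartridges in the magazine: m pressed down from its top stop (0, face 58 mm above the bench; up to 0.036). About 0.012 with one cartridge held under the lips, 0.026 with two. Spring 2 N at 0, 80 N/m.
- lip_a (a joint): Sprung black lip in the middle of the magazine's +x end, m pushed outwards from rest (0 = over the well, up to 0.008). Nose 5.3 mm into the well, 60 mm above the bench; upper face slopes up and outwards to 70.5 mm. Spring 3 N at 0, 600 N/m; returns by itself.
- lip_b (a joint): The same at the magazine's -x end.
- bench_timer: Small white bench timer with three keys, 64 x 68 x 21 mm, lying loose; bystander. Origin at the centre of its underside.
- forceps: Steel forceps, 128 mm long along their y, 10 mm high, lying loose; bystander. Origin at the centre of the underside.
Things that resemble listed ones, but are neither listed nor needed, are in the scene too. What is shaped like the part that bears cartridge_2_center but blue or yellow is not meant.

How it is judged (in metres and radians):
On the way, in this order (a step that is already met when the one before it is completed fails the run):
1. one cartridge lies flat in the magazine under both lips, and the lips have snapped back (((x of cartridge_1_center in the frame of magazine between -0.004 and 0.004 m and y of cartridge_1_center in the frame of magazine between -0.004 and 0.004 m and z of cartridge_1_center in the frame of magazine between 0.015 and 0.0545 m and angle between the z axis of cartridge_1_center and the z axis of magazine, either way round below 0.08 rad and angle between the x axis of cartridge_1_center and the x axis of magazine, either way round below 0.12 rad) or (x of cartridge_2_center in the frame of magazine between -0.004 and 0.004 m and y of cartridge_2_center in the frame of magazine between -0.004 and 0.004 m and z of cartridge_2_center in the frame of magazine between 0.015 and 0.0545 m and angle between the z axis of cartridge_2_center and the z axis of magazine, either way round below 0.08 rad and angle between the x axis of cartridge_2_center and the x axis of magazine, either way round below 0.12 rad)) and value of joint each of lip_a, lip_b below 0.0015 m), for 0.1 s.
2. both cartridges lie flat in the magazine under the lips, and the lips have snapped back (x of cartridge_1_center in the frame of magazine between -0.004 and 0.004 m and y of cartridge_1_center in the frame of magazine between -0.004 and 0.004 m and z of cartridge_1_center in the frame of magazine between 0.015 and 0.0545 m and angle between the z axis of each of cartridge_1_center, cartridge_2_center and the z axis of magazine, either way round below 0.08 rad and angle between the x axis of each of cartridge_1_center, cartridge_2_center and the x axis of magazine, either way round below 0.12 rad and x of cartridge_2_center in the frame of magazine between -0.004 and 0.004 m and y of cartridge_2_center in the frame of magazine between -0.004 and 0.004 m and z of cartridge_2_center in the frame of magazine between 0.015 and 0.0545 m and value of joint each of lip_a, lip_b below 0.0015 m), for 0.1 s.
At the end, for the whole second after the job is handed in: Both cartridges released and at rest in the magazine, one on the other, flat (0.08 rad) and lengthwise (0.12 rad), centred within 4 mm, the upper one's centre at most 54.5 mm above the bench (under the lips); lips within 1.5 mm of rest; follower over 23 mm down (all of step 2 and value of joint follower above 0.023 m and linear speed of each of cartridge_1, cartridge_2 below 0.02 m/s); the robot touches nothing.
It fails at once if the timer had been shifted more than 30 mm (distance of bench_timer from where it was at the start of the episode above 0.03 m).
It fails at once if the forceps had been shifted more than 30 mm (distance of forceps from where it was at the start of the episode above 0.03 m).
It also fails if it takes over 72 s, if anything falls off the work surface, if the arm or the gripper's body presses on something with over 40 N, if the wrist force passes 120 N, or if a joint passes its speed limit or range.

## Robot

A 6-joint arm with a two-finger parallel gripper is mounted at the origin on a cart in front of the work surface, level with it; the furniture and walls round the work are solid. World frame = base frame: x ahead of the robot, y to its left, z up, the work surface at z = 0. Lengths are in m, angles in degrees, forces in N, time in s.
With the tool pointing down it reaches from about 0.3 to 0.85 m from the base axis. Payload 5.4 kg.
Tool frame: the origin (TCP) lies at the very end of the fingers, on their centre line; the grasp point (between the pads) lies pinch_z behind it (pinch_z is the distance from the TCP to the grasp point, in m); z points along the fingers, y is the direction in which the jaws open and shut (so a half turn about z gives the same grasp; the last joint's range is limited). The gripper opens to 85 mm and grips with 20 to 120 N. Pads are 22 mm wide; open, the fingers measure 114 mm over their backs; the gripper's body (76 mm by 85 mm) begins 54 mm behind the grasp point. The pads swing forward as they close: fully open they stand 13 mm farther back than shut.
Start: joints at [52.076, 9.076, 91.501, -0, 79.423, -12.038], TCP at [0.251, 0.517, 0.231] pointing down, gripper open.
Joint ranges: [-166.64, 166.64], [-54.1, 131.32], [10.49, 154.53], [-73.88, 253.88], [9.74, 151.15], [-171.62, 171.62]. Speed limits (degrees/s): [147.25, 147.25, 180, 180, 180, 180].

## Interface

Orientations are given as a 3x3 rotation matrix whose columns are the frame's x, y, z axes.
In Python, from plant import * gives the robot as it stands.
- The arm moves only by the tool jog_arm, never from a script. Its argument "deltas" is a list of rows, each a list of 7 numbers: the shift along the tool's x, y, z in m, then the turn, a rotation vector about the tool's x, y, z in degrees, then the opening, from 0 (shut) to 1 (fully open). A call has 1 to 20 rows; each row is the pose to reach, as a shift and turn from the pose commanded when the call began, along the tool's axes at that moment; what a row does not reach only later rows make up. A row lasts 1/8 s, in which the tool goes at most 62.5 mm and 10.7 degrees, less where a joint would pass 70% of its speed; a pose out of reach is approached as far as the arm can. A call with a gripper value outside its range is refused whole. The fingers move at their own pace and stop on an object; "squeeze" is the grip in N (left out, the last holds). Time passes only in rows, so rows that repeat a pose let the fingers close. It gives the time, the measured TCP pose, the force and the opening at its end, in the units of the state.
- read_state(): the state, without advancing time (a new reading comes with each control period).
- capture(name): name is "side" or "top"; returns a dict with "img" (384x512x3 uint8, blue, green, red), "fx", "fy", "cx", "cy" (pixels), "pose" (4x4, takes a point from camera to world coordinates). Camera axes: x right, y down, z forward; pixel columns grow to the right and rows downward; lengths in m; the calibration is good to about 2 mm. A picture is of the moment at which its call begins. There is no depth.
- close_job(): hands the job in, once; it reports no verdict.
Trained networks look in a picture, given as the dict that the camera call returned (one of the last four; its "shot" number tells which), for a name from the list of things; names that differ only in an ending like _2 or _b are one class to them, and where a whole thing is asked for, a point or a joint stands for the part that bears it (a point fixed in the world has none). Each returns a list of dicts, best first, with "p" (0 to 1); they miss things now and then, are a little off and sometimes report something else, mostly with a low value. They report only what shows in the picture. A call takes as long as a camera call. They do not tell look-alikes from the thing itself.
- boxes_of(name, picture): "uv" ([column, row] in pixels, amid what is visible of it).
- trace(name, picture): "region" (384x512 bool, what is visible of it) and "uv" ([column, row] in pixels, amid what is visible of it).
The state is a dict: "t": time; "qpos": joint angles; "dq": joint speeds; "effort": joint torques, N m; "position": TCP position; "tcp_rot": TCP orientation; "force": force on the tool from outside, world axes, zero at the start; "wrist_torque": the same for the moment, N m; "finger_gap": opening from 0.0 (shut) to 1.0 (fully open).
Only numpy, scipy, OpenCV 4.12 (cv2) and the standard library are available. Lean on these libraries where they do the work, as an engineer would, in place of code of your own. Each camera call takes 0.05 s, during which the arm holds its last target.

## Working session

There is one attempt and no reset: what is moved stays moved. The work goes in short steps, Python scripts to look and compute and a tool call to move; the robot and the scene stay as the last step left them, time stands still between calls to the robot, and variables do not carry over. Pictures are saved under pics/ and viewed, and the job is handed in when it is done.

Besides the shell and the picture viewer there is one more tool, called as name(argument=value, ...), one argument or row to a line, values as JSON. jog_arm: Moves the arm, as the interface text tells. Its arguments: {"type":"object","properties":{"deltas":{"type":"array","items":{"type":"array","items":{"type":"number"}}},"squeeze":{"type":"number"}},"required":["deltas"]}

```bash
ls; mkdir -p pics
python3 - <<'E'
from plant import *
import cv2,pickle
s=read_state(); print(s)
for n in ("top","side"):
    c=capture(n); cv2.imwrite(f"pics/{n}0.png",c["img"]); print(n,c["fx"],c["fy"],c["cx"],c["cy"],c["pose"],c["shot"])
    pickle.dump(c,open(f"{n}0.pkl","wb"))
    for k in ("cartridge_1_center","stand","magazine","follower","lip_a","bench_timer","forceps"):
        print(k,[(round(d["p"],2),[round(float(v),1) for v in d["uv"]]) for d in boxes_of(k,c)])
print(read_state()["t"])
E
```

```text
pics
{'t': 0.0, 'qpos': array([ 5.20755463e+01,  9.11483132e+00,  9.15731542e+01, -2.16912826e-03,
        7.94217340e+01, -1.20386411e+01]), 'dq': array([-0.02597801,  0.00388205, -0.01555277,  0.00297   , -0.0219576 ,
        0.09873917]), 'effort': array([-1.18461907e-03, -3.96017611e+01, -3.31418896e+01, -5.72491845e-04,
        8.70521588e-03,  2.95954962e-06]), 'position': array([0.2506899 , 0.51680275, 0.23028693]), 'tcp_rot': array([[-8.99668752e-01,  4.36571666e-01, -1.14762416e-03],
       [ 4.36573024e-01,  8.99667518e-01, -1.53344030e-03],
       [ 3.63023594e-04, -1.88061007e-03, -9.99998166e-01]]), 'force': array([ 0.11348145, -1.03524956,  0.42938938]), 'wrist_torque': array([-0.01439761,  0.00607041, -0.01578564]), 'finger_gap': 0.9999551741026611}
top 378.97156595832155 378.97156595832155 259.54703604868746 196.20159143158122 [[ 0.02109245 -0.98135973  0.1910188   0.2726621 ]
 [-0.99957733 -0.0245231  -0.01561334 -0.06167144]
 [ 0.02000667 -0.19060873 -0.9814622   1.24266332]
 [ 0.          0.          0.          1.        ]] 1
cartridge_1_center []
stand [(0.86, [299.4, 205.0]), (0.51, [268.4, 178.4])]
magazine [(0.74, [154.9, 213.4])]
follower [(0.69, [149.4, 210.0])]
lip_a []
bench_timer [(0.83, [266.2, 178.1])]
forceps []
side 442.38048141610767 442.38048141610767 261.8822448232209 190.54890748019466 [[ 0.89447078 -0.28183356  0.34711939  0.07432164]
 [-0.44693237 -0.54069084  0.71267445 -0.94854803]
 [-0.0131713  -0.79260536 -0.6095927   0.83301124]
 [ 0.          0.          0.          1.        ]] 2
cartridge_1_center [(0.57, [272.8, 225.9])]
stand [(0.85, [282.4, 241.6])]
magazine [(0.86, [206.2, 153.2]), (0.45, [279.8, 241.7])]
follower [(0.41, [200.5, 145.1])]
lip_a []
bench_timer [(0.71, [292.2, 210.6])]
forceps [(0.61, [267.0, 185.2]), (0.19, [274.6, 228.6])]
0.8
```

Run:
```python
import cv2
a=cv2.imread("pics/top0.png"); cv2.imwrite("pics/top0c.png",cv2.resize(a[120:300,100:360],None,fx=3,fy=3,interpolation=cv2.INTER_CUBIC))
a=cv2.imread("pics/side0.png"); cv2.imwrite("pics/side0c.png",cv2.resize(a[100:300,130:390],None,fx=3,fy=3,interpolation=cv2.INTER_CUBIC))
```

```text
(no output)
```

View pics/top0.png

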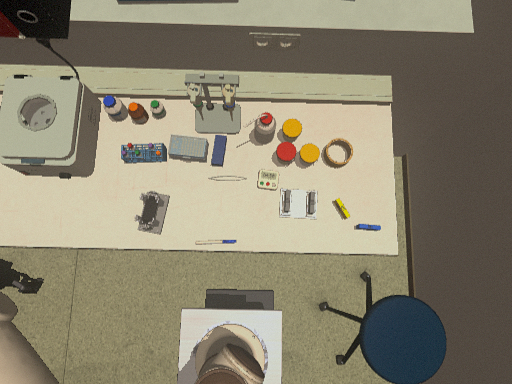

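View pics/side0.png

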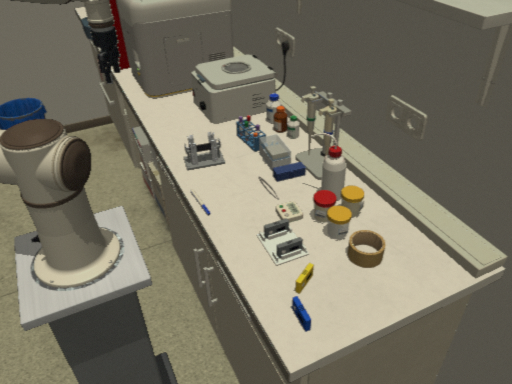

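View pics/top0c.png

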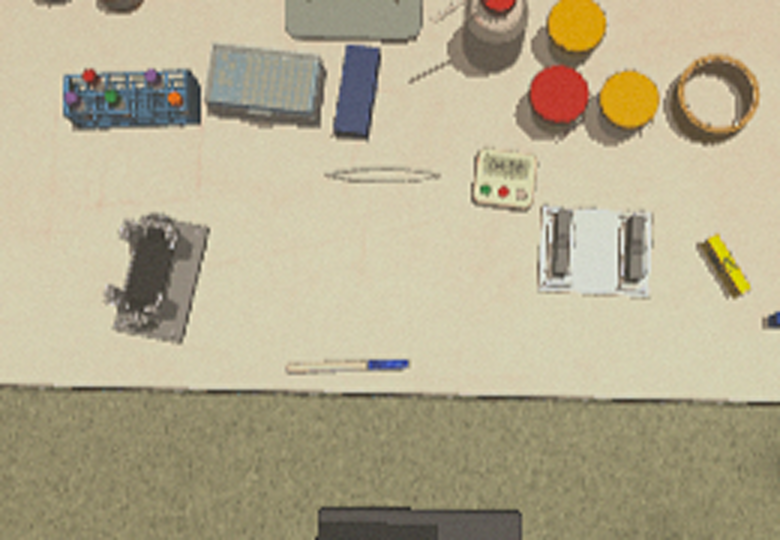

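View pics/side0c.png

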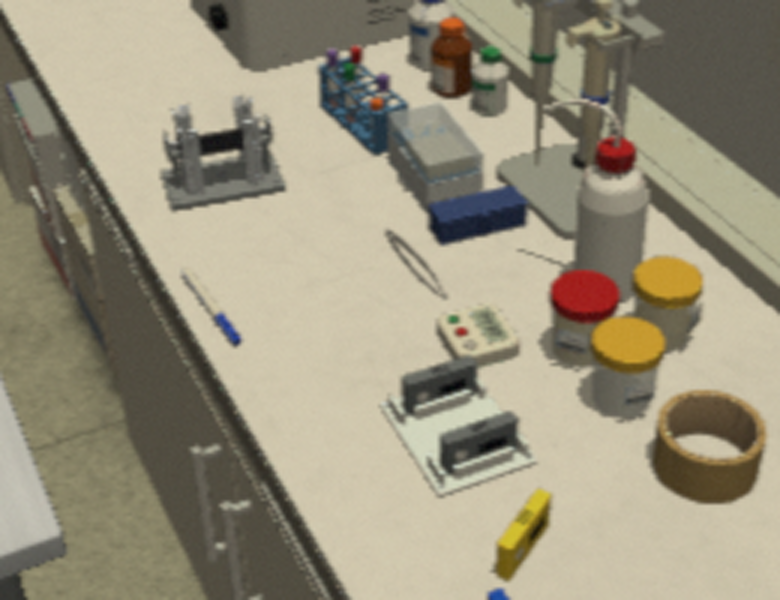

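```bash
python3 - <<'E'
import plant
for k in dir(plant):
    if not k.startswith("__"): print(k, repr(getattr(plant,k))[:100])
E
cat > geo.py <<'E'
import numpy as np,pickle
def load(n): return pickle.load(open(n+".pkl","rb"))
def proj(c,P):
    P=np.atleast_2d(P); T=np.linalg.inv(c["pose"]); q=P@T[:3,:3].T+T[:3,3]
    return np.c_[c["fx"]*q[:,0]/q[:,2]+c["cx"],c["fy"]*q[:,1]/q[:,2]+c["cy"]]
def onz(c,uv,z):
    uv=np.atleast_2d(uv); d=np.c_[(uv[:,0]-c["cx"])/c["fx"],(uv[:,1]-c["cy"])/c["fy"],np.ones(len(uv))]@c["pose"][:3,:3].T
    o=c["pose"][:3,3]; return o+d*((z-o[2])/d[:,2])[:,None]
E
python3 - <<'E'
import cv2
from geo import *
t=load("top0");s=load("side0")
print(onz(t,[[299.4,205],[154.9,213.4],[268,178],[228,178]],0.006)); print(onz(s,[[282.4,241.6],[206,153]],0.01))
def crop(im,x0,y0,w,h,k,n): cv2.imwrite(n,cv2.resize(im[y0:y0+h,x0:x0+w],None,fx=k,fy=k,interpolation=cv2.INTER_CUBIC))
crop(t["img"],270,180,60,45,13,"pics/st_t.png")
crop(t["img"],125,180,60,60,10,"pics/mg_t.png")
crop(s["img"],250,210,65,60,10,"pics/st_s.png")
crop(s["img"],175,125,60,50,12,"pics/mg_s.png")
E
```

```text
PlanningError <class 'plant.PlanningError'>
boxes_of <function make.<locals>.keyed.<locals>.call at 0x7f530a5887c0>
capture <function make.<locals>.drawn_camera at 0x7f530a5880e0>
close_job <function connect.<locals>.done at 0x7f530a4ff740>
pinch_z 0.0187
read_state <function make.<locals>.<lambda> at 0x7f530a5885e0>
trace <function make.<locals>.keyed.<locals>.call at 0x7f530a5889a0>
[[ 0.48692988 -0.2141502   0.006     ]
 [ 0.44737169  0.26038981  0.006     ]
 [ 0.57630236 -0.10841062  0.006     ]
 [ 0.5728173   0.02565048  0.006     ]]
[[ 0.49198037 -0.21013036  0.01      ]
 [ 0.46713941  0.29212691  0.01      ]]
```

View crops.

View pics/st_t.png

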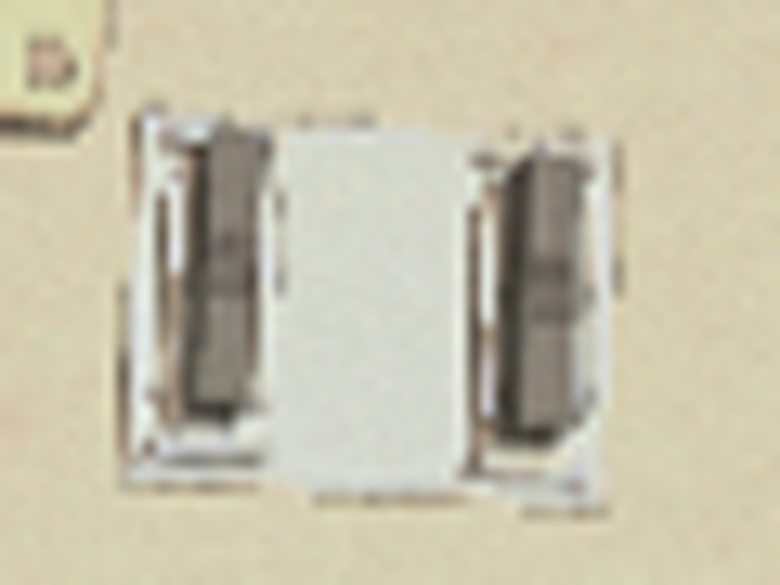

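View pics/mg_t.png

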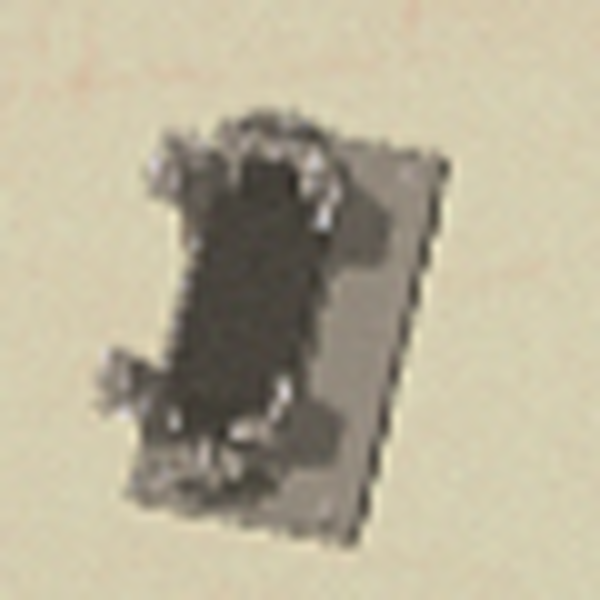

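View pics/st_s.png

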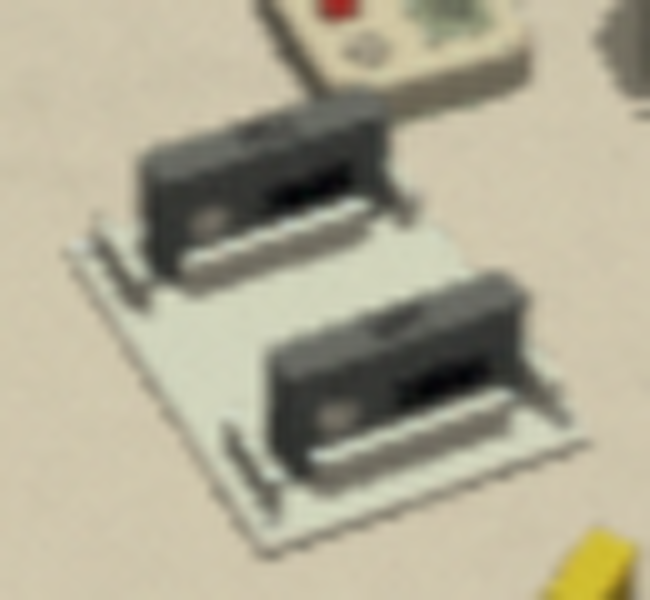

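View pics/mg_s.png

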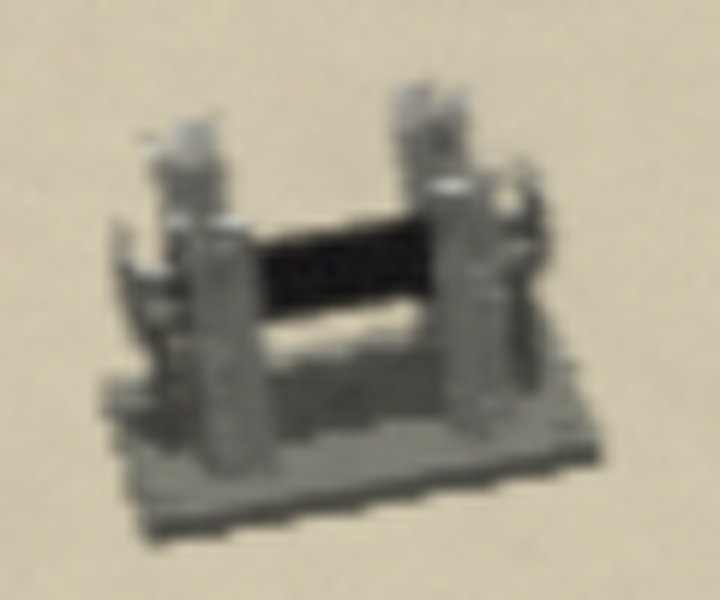

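```bash
cat > fit.py <<'E'
from geo import *
from scipy.optimize import least_squares
import cv2
def R(a): return np.array([[np.cos(a),-np.sin(a),0],[np.sin(a),np.cos(a),0],[0,0,1]])
def cr(x0,y0,k,X): X=np.array(X,float); return (X+.5)/k-.5+np.array([x0,y0])
def fit(obs,p0):
    def f(p): return np.concatenate([(proj(c,M@R(p[2]).T+[p[0],p[1],0])-u).ravel() for c,M,u in obs])
    r=least_squares(f,p0,loss="soft_l1"); return r.x,f(r.x)
E
python3 - <<'E'
from fit import *
t=load("top0");s=load("side0")
hx,hy=.048,.062
# stand: top-view corners TL(+x,+y) TR(+x,-y) BR(-x,-y) BL(-x,+y)
Mt=np.array([[hx,hy,.006],[hx,-hy,.006],[-hx,-hy,.006],[-hx,hy,.006]])
ut=cr(270,180,13,[[137,115],[612,140],[597,500],[125,482]])
Ms=np.array([[-hx,hy,.006],[-hx,-hy,.006],[hx,-hy,.006]])
us=cr(250,210,10,[[68,243],[263,543],[588,435]])
for o in ([(t,Mt,ut)],[(s,Ms,us)],[(t,Mt,ut),(s,Ms,us)]):
    x,f=fit(o,[.49,-.21,0]); print(x[:2],np.degrees(x[2]),f.round(1))
st=x
hx,hy=.065,.038
# magazine: its x mostly along world? top-view: long axis roughly vertical
Mt=np.array([[hx,-hy,.01],[-hx,-hy,.01],[-hx,hy,.01]])
ut=cr(125,180,10,[[440,155],[350,532],[132,490]])
Ms=np.array([[-hx,-hy,.0],[hx,-hy,.0],[-hx,-hy,.01],[hx,-hy,.01]])
us=cr(175,125,12,[[152,540],[603,460],[150,515],[600,435]])
for o in ([(t,Mt,ut)],[(s,Ms,us)],[(t,Mt,ut),(s,Ms,us)]):
    x,f=fit(o,[.46,.28,-.2]); print(x[:2],np.degrees(x[2]),f.round(1))
mg=x
def box(cx,cy,wx,wy,z): return np.array([[cx-wx,cy-wy,z],[cx+wx,cy-wy,z],[cx+wx,cy+wy,z],[cx-wx,cy+wy,z]])
for c,n in ((t,"top"),(s,"side")):
    for p,bs,nm,(x0,y0,w,h) in ((st,[box(0,0,.048,.062,.006),box(0,.04,.035,.007,.046),box(0,-.04,.035,.007,.046)],"st",(270,180,60,45) if n=="top" else (250,210,65,60)),
          (mg,[box(0,0,.065,.038,.01),box(0,0,.065,.038,0),box(0,0,.0368,.0216,.058),box(0,0,.0368,.0216,.084)],"mg",(125,180,60,60) if n=="top" else (175,125,60,50))):
        k=10; im=cv2.resize(c["img"][y0:y0+h,x0:x0+w],None,fx=k,fy=k,interpolation=cv2.INTER_CUBIC)
        for b,col in zip(bs,[(0,0,255),(255,0,0),(0,200,0),(255,0,255)]):
            q=proj(c,b@R(p[2]).T+[p[0],p[1],0]); q=(q-[x0,y0]+.5)*k-.5
            cv2.polylines(im,[q.round().astype(int)],True,col,1)
        cv2.imwrite(f"pics/ov_{nm}_{n}.png",im)
import glob
a=[cv2.imread(f"pics/ov_{m}_{n}.png") for m,n in (("st","top"),("st","side"),("mg","top"),("mg","side"))]
def pad(i): 
    o=np.zeros((600,650,3),np.uint8); o[:i.shape[0],:i.shape[1]]=i; return o
cv2.imwrite("pics/ov_a.png",cv2.resize(np.hstack([pad(a[0])[:,:600],pad(a[1])]),(800,384)))
cv2.imwrite("pics/ov_b.png",cv2.resize(np.hstack([pad(a[2])[:,:600],pad(a[3])]),(800,384)))
E
```

```text
[ 0.49278259 -0.209034  ] -1.4746654188117003 [-0.3 -0.2  0.1 -0.3  0.8  0.5 -0.5  0. ]
[ 0.49041037 -0.21041399] -2.7802195974201833 [-0.2 -0.3 -0.4  0.4  0.7 -0.2]
[ 0.49153162 -0.2093067 ] -2.1819695117535916 [-0.1 -0.1  0.4  0.3  0.7  1.1 -0.6  0.2 -0.2 -0.5  0.1  0.   1.  -0.8]
[0.45323879 0.26581516] -9.137375085839032 [ 0.4 -0.7  0.3  0.3 -0.9  0.3]
[0.44926022 0.26711392] -9.169355938739573 [-0.3  0.3  0.4  0.  -0.5 -0.1  0.5 -0.4]
[0.45108589 0.2663193 ] -9.567267536199127 [ 0.3  0.  -0.   1.  -1.2  0.8  0.2  0.3  1.   0.1 -0.  -0.2  1.  -0.3]
```

View pics/ov_a.png

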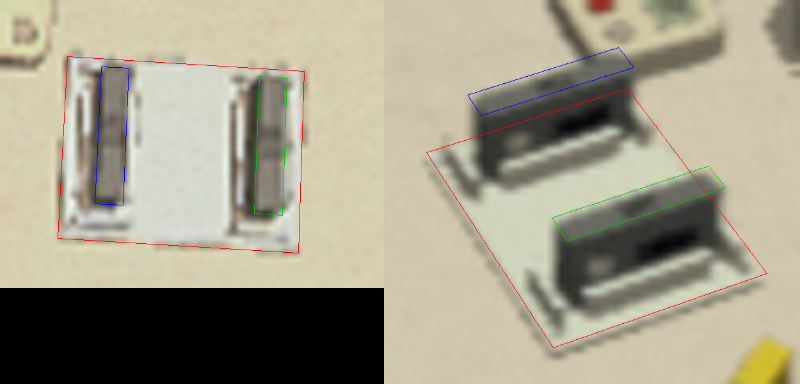

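View pics/ov_b.png

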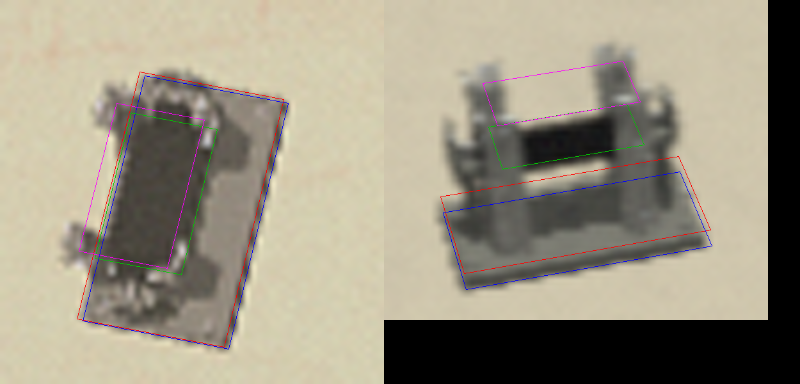

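```bash
cat > mv.py <<'E'
import sys,numpy as np
from plant import *
from scipy.spatial.transform import Rotation as Ro
def delta(x,y,z,yaw):  # target TCP, yaw = world angle (deg) of tool y axis, tool down
    s=read_state(); a=np.radians(yaw); Yv=np.array([np.cos(a),np.sin(a),0]); Z=np.array([0,0,-1.]); X=np.cross(Yv,Z)
    T=np.c_[X,Yv,Z]; C=s["tcp_rot"]
    d=C.T@(np.array([x,y,z])-s["position"]); r=Ro.from_matrix(C.T@T).as_rotvec(degrees=True)
    print("t",round(s["t"],2),"pos",s["position"].round(4),"gap",round(s["finger_gap"],3),"F",s["force"].round(1),"yaw",round(np.degrees(np.arctan2(C[1,1],C[0,1])),2))
    print("delta",d.round(4),r.round(2))
if __name__=="__main__": delta(*map(float,sys.argv[1:]))
E
python3 - <<'E'
from fit import *
t=load("top0");s=load("side0")
print(onz(t,cr(270,180,13,[[230,270],[547,292]]),.046)); print(onz(s,cr(250,210,10,[[265,135],[398,322]]),.046))
E
python3 mv.py 0.492 -0.170 0.12 87.5
```

```text
[[ 0.49434275 -0.16999485  0.046     ]
 [ 0.49075346 -0.24858259  0.046     ]]
[[ 0.49248514 -0.17285365  0.046     ]
 [ 0.48908454 -0.25098411  0.046     ]]
t 0.8 pos [0.251  0.5173 0.2313] gap 1.001 F [1.2 0.5 0.5] yaw 64.12
delta [-0.5168 -0.5131  0.1113] [ -0.     0.   -23.38]
```

jog_arm(
  deltas=[
    [-0.26,-0.257,0.03,0,0,-10,0.5],
    [-0.26,-0.257,0.03,0,0,-12,0.5],
    [-0.26,-0.257,0.03,0,0,-12,0.5],
    [-0.26,-0.257,0.03,0,0,-12,0.5],
    [-0.26,-0.257,0.03,0,0,-12,0.5],
    [-0.26,-0.257,0.03,0,0,-12,0.5],
    [-0.518,-0.513,0.111,0,0,-23.4,0.5],
    [-0.518,-0.513,0.111,0,0,-23.4,0.5],
    [-0.518,-0.513,0.111,0,0,-23.4,0.5],
    [-0.518,-0.513,0.111,0,0,-23.4,0.5],
    [-0.518,-0.513,0.111,0,0,-23.4,0.5],
    [-0.518,-0.513,0.111,0,0,-23.4,0.5],
    [-0.518,-0.513,0.111,0,0,-23.4,0.5],
    [-0.518,-0.513,0.111,0,0,-23.4,0.5],
  ],
  squeeze=40,
)

```text
t: 2.55
position: [0.4929, -0.1705, 0.1201]
tcp_rot: [[-0.999, 0.044, -0.001], [0.044, 0.999, 0.001], [0.001, 0.001, -1.0]]
force: [-0.0, 1.0, -0.2]
finger_gap: 0.503
```

```bash
cat > look.py <<'E'
import sys,cv2,pickle
from plant import *
from geo import *
tag=sys.argv[1]; z=float(sys.argv[2]) if len(sys.argv)>2 else 0.03
s=read_state(); P=s["position"].copy(); 
if len(sys.argv)>4: P[:2]=float(sys.argv[3]),float(sys.argv[4])
P[2]=z; ims=[]
for n in ("top","side"):
    c=capture(n); pickle.dump(c,open(f"{n}{tag}.pkl","wb"))
    u=proj(c,P)[0]; x0,y0=int(u[0])-40,int(u[1])-40; x0=max(0,x0);y0=max(0,y0)
    print(n,"origin",x0,y0,"k5"); ims.append(cv2.resize(c["img"][y0:y0+80,x0:x0+80],(400,400),interpolation=cv2.INTER_CUBIC))
cv2.imwrite(f"pics/l{tag}.png",np.hstack(ims))
E
python3 look.py 1; python3 mv.py 0.493 -0.171 0.024 87.5
```

```text
top origin 246 161 k5
side origin 235 186 k5
t 2.65 pos [ 0.4929 -0.1692  0.1205] gap 0.501 F [0.5 0.1 0.7] yaw 87.57
delta [-0.0001 -0.0018  0.0965] [ 0.02 -0.    0.07]
```

View pics/l1.png

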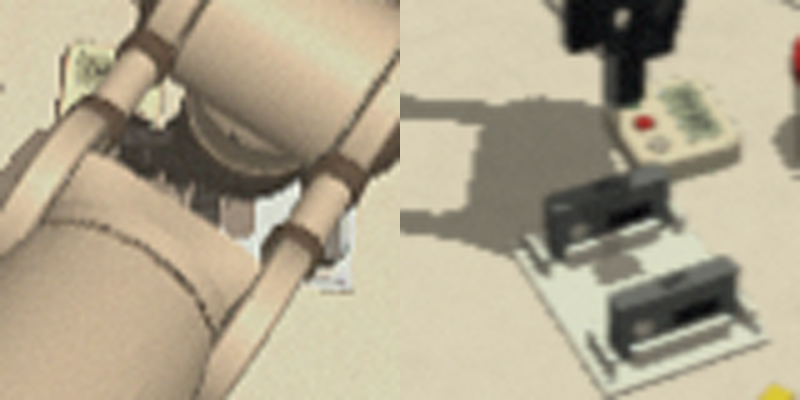

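Run:
```python
from geo import *
c=load("side1")
for y in (-.170-.021,-.170+.021):
  for z in (.120,.123): print(y,z,proj(c,[[.493-.011,y,z],[.493,y,z],[.493+.011,y,z]]).round(1).tolist())
print(proj(c,[[.4934,-.1714,.046]]))
```

```text
-0.191 0.12 [[275.9, 206.7], [279.8, 205.4], [283.6, 204.1]]
-0.191 0.123 [[276.0, 205.7], [279.8, 204.5], [283.6, 203.2]]
-0.14900000000000002 0.12 [[268.3, 197.5], [272.1, 196.3], [275.8, 195.0]]
-0.14900000000000002 0.123 [[268.3, 196.6], [272.1, 195.3], [275.8, 194.1]]
[[276.09700462 222.62106095]]
```

jog_arm(
  deltas=[
    [0,-0.002,0.05,0,0,0,0.5],
    [0,-0.002,0.08,0,0,0,0.5],
    [0,-0.002,0.096,0,0,0,0.5],
    [0,-0.002,0.096,0,0,0,0.5],
    [0,-0.002,0.096,0,0,0,0.1],
    [0,-0.002,0.096,0,0,0,0.05],
    [0,-0.002,0.096,0,0,0,0.05],
    [0,-0.002,0.096,0,0,0,0.05],
  ],
  squeeze=40,
)

```text
t: 3.65
position: [0.4937, -0.1718, 0.0253]
tcp_rot: [[-0.999, 0.043, 0.001], [0.043, 0.999, 0.001], [-0.001, 0.001, -1.0]]
force: [0.9, 5.5, 3.1]
finger_gap: 0.152
```

```bash
python3 look.py 2; python3 mv.py 0.465 0.04 0.12 90
```

```text
top origin 247 161 k5
side origin 236 187 k5
t 3.75 pos [ 0.4938 -0.1718  0.0253] gap 0.152 F [0.6 5.6 3.6] yaw 87.51
delta [ 0.0378  0.2104 -0.0946] [ 0.05  0.08 -2.49]
```

View pics/l2.png

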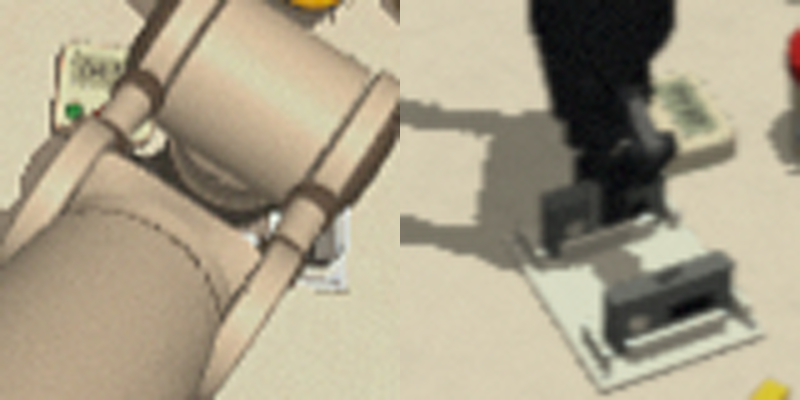

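jog_arm(
  deltas=[
    [0,0,-0.03,0,0,0,0.05],
    [0,0,-0.07,0,0,0,0.05],
    [0.02,0.06,-0.07,0,0,-2.5,0.05],
    [0.037,0.12,-0.06,0,0,-2.5,0.05],
    [0.037,0.18,-0.04,0,0,-2.5,0.05],
    [0.037,0.211,-0.03,0,0,-2.5,0.05],
    [0.037,0.211,-0.03,0,0,-2.5,0.05],
    [0.037,0.211,-0.03,0,0,-2.5,0.05],
  ],
)

```text
t: 4.75
position: [0.466, 0.0392, 0.055]
tcp_rot: [[-1.0, -0.0, 0.002], [-0.0, 1.0, -0.001], [-0.002, -0.001, -1.0]]
force: [-0.2, -0.2, -0.1]
finger_gap: 0.153
```

```bash
python3 look.py 3; python3 mv.py 0.465 0.04 0.02 90
```

```text
top origin 182 168 k5
side origin 195 147 k5
t 4.85 pos [0.4661 0.0388 0.0551] gap 0.153 F [ 0.9 -1.3 -0.2] yaw 89.93
delta [0.0011 0.0012 0.0351] [-0.04  0.1  -0.07]
```

View pics/l3.png

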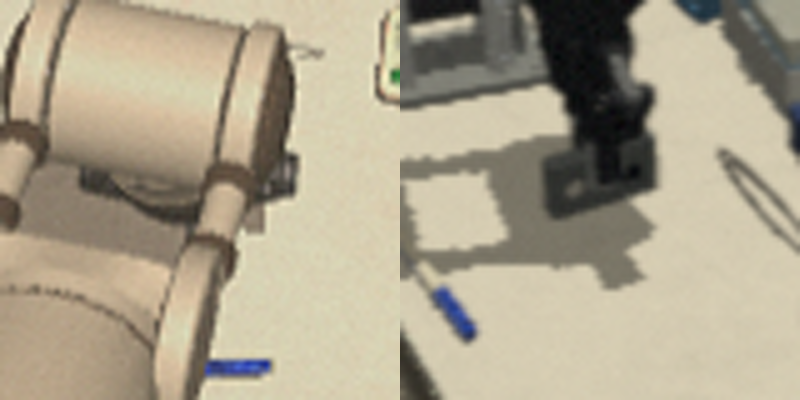

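jog_arm(
  deltas=[
    [0.001,0.001,0.02,0,0,0,0.05],
    [0.001,0.001,0.033,0,0,0,0.05],
    [0.001,0.001,0.0352,0,0,0,0.05],
    [0.001,0.001,0.0352,0,0,0,0.05],
    [0.001,0.001,0.0352,0,0,0,0.4],
    [0.001,0.001,0.0352,0,0,0,0.4],
    [0.001,0.001,0.0352,0,0,0,0.4],
    [0.001,0.001,0.01,0,0,0,0.4],
    [0.001,0.001,-0.02,0,0,0,0.4],
    [0.001,-0.03,-0.02,0,0,0,0],
    [0.001,-0.049,-0.02,0,0,0,0],
    [0.001,-0.049,-0.01,0,0,0,0],
    [0.001,-0.049,-0.01,0,0,0,0],
  ],
)

```text
t: 6.48
position: [0.463, -0.0081, 0.0629]
tcp_rot: [[-1.0, -0.0, -0.003], [-0.0, 1.0, 0.001], [0.003, 0.001, -1.0]]
force: [-0.3, 0.1, -0.6]
finger_gap: 0.001
```

```bash
python3 look.py 4 0.02; python3 mv.py 0.465 0.04 0.037 90
```

```text
top origin 196 169 k5
side origin 200 159 k5
t 6.58 pos [ 0.4637 -0.0081  0.0637] gap 0.003 F [ 1.  -0.7 -0.4] yaw 90.06
delta [-0.0014  0.0481  0.0267] [ 0.03 -0.08  0.06]
```

View pics/l4.png

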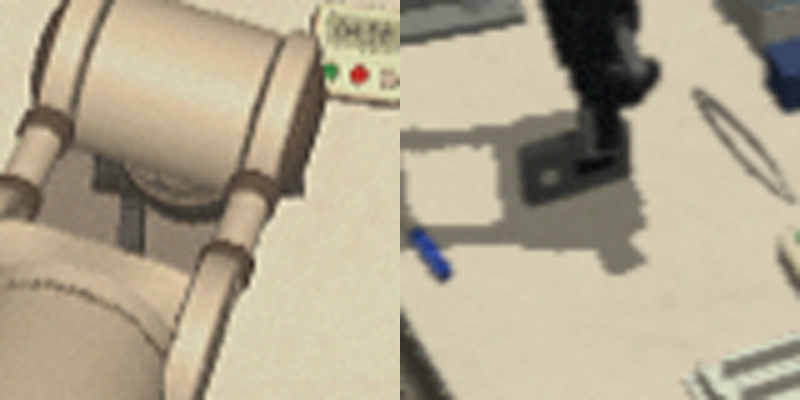

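jog_arm(
  deltas=[
    [-0.001,0,0.026,0,0,0,0],
    [-0.001,0.008,0.027,0,0,0,0],
    [-0.001,0.016,0.027,0,0,0,0],
    [-0.001,0.022,0.027,0,0,0,0],
    [-0.001,0.028,0.027,0,0,0,0],
    [-0.001,0.034,0.027,0,0,0,0],
    [-0.001,0.04,0.027,0,0,0,0],
    [-0.001,0.045,0.027,0,0,0,0],
    [-0.001,0.048,0.027,0,0,0,0],
    [-0.001,0.048,0.0,0,0,0,0],
    [-0.001,0.02,-0.04,0,0,0,0],
    [-0.001,-0.02,-0.1,0,0,0,0.7],
    [-0.001,-0.02,-0.1,0,0,0,0.7],
  ],
)

```text
t: 8.2
position: [0.4679, -0.0314, 0.1686]
tcp_rot: [[-1.0, 0.002, 0.008], [0.002, 1.0, -0.003], [-0.008, -0.003, -1.0]]
force: [-1.3, 0.1, -0.5]
finger_gap: 0.42
```

```bash
python3 look.py 5 0.02 0.465 0.07; python3 mv.py 0.465 0.07 0.06 90
```

```text
top origin 172 168 k5
side origin 190 145 k5
t 8.3 pos [ 0.4659 -0.0296  0.1653] gap 0.595 F [-0.2  0.8  0. ] yaw 89.93
delta [0.0013 0.0997 0.1052] [-0.04  0.13 -0.07]
```

View pics/l5.png

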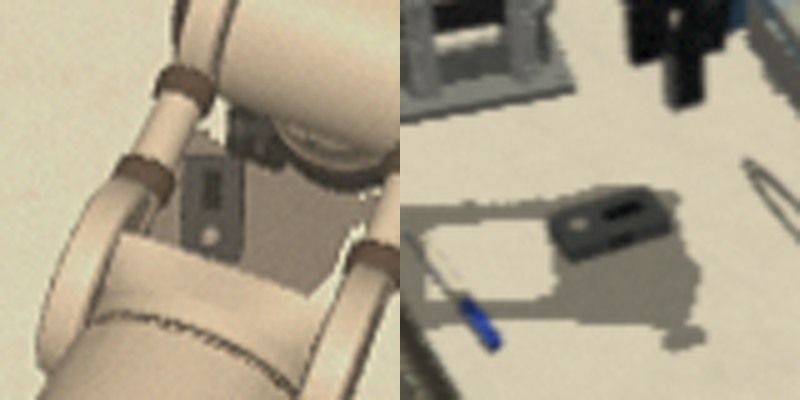

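Run:
```python
from fit import *
t=load("top5");s=load("side5")
a=onz(t,cr(172,168,5,[[183,155],[243,155],[241,258],[180,250]]),.014); b=onz(s,cr(190,145,5,[[150,213],[253,187],[272,213],[168,245]]),.014)
print(a.round(4),a.mean(0)); print(b.round(4),b.mean(0))
```

```text
[[0.4995 0.0875 0.014 ]
 [0.5005 0.0481 0.014 ]
 [0.4322 0.0467 0.014 ]
 [0.4365 0.0865 0.014 ]] [0.46721114 0.06721744 0.014     ]
[[0.433  0.0841 0.014 ]
 [0.5003 0.0793 0.014 ]
 [0.4995 0.0494 0.014 ]
 [0.4305 0.0494 0.014 ]] [0.46580832 0.06557558 0.014     ]
```

jog_arm(
  deltas=[
    [0,0.05,0,0,0,0,0.75],
    [0,0.096,0,0,0,0,0.75],
    [0,0.096,0.06,0,0,0,0.75],
    [0,0.096,0.12,0,0,0,0.75],
    [0,0.096,0.12,0,0,0,0.75],
    [0,0.096,0.12,0,0,0,0.75],
    [0,0.096,0.12,0,0,0,0.75],
  ],
)

```text
t: 9.18
position: [0.4675, 0.0668, 0.047]
tcp_rot: [[-1.0, -0.0, 0.005], [-0.0, 1.0, -0.001], [-0.005, -0.001, -1.0]]
force: [-0.1, 0.6, -0.2]
finger_gap: 0.751
```

```bash
python3 look.py 6 0.02; python3 mv.py 0.466 0.067 0.003 90
```

```text
top origin 173 168 k5
side origin 192 145 k5
t 9.28 pos [0.4671 0.0668 0.0465] gap 0.747 F [-0.3  0.1  0. ] yaw 90.01
delta [0.0013 0.0002 0.0435] [-0.03  0.25  0.01]
```

View pics/l6.png

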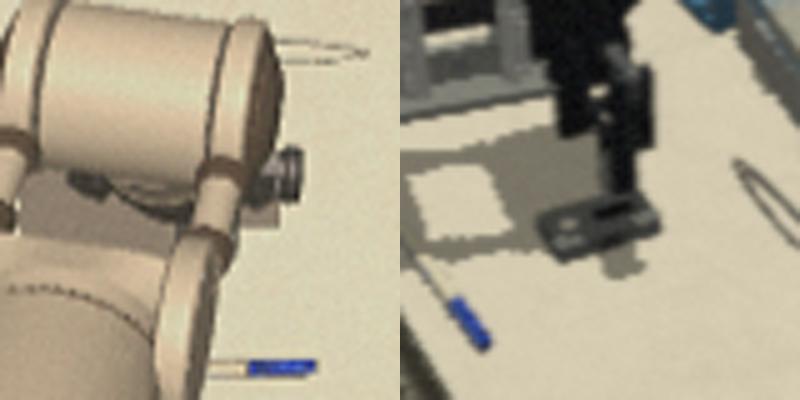

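jog_arm(
  deltas=[
    [0.001,0,0.03,0,0,0,0.75],
    [0.001,0,0.043,0,0,0,0.75],
    [0.001,0,0.0435,0,0,0,0.75],
    [0.001,0,0.0435,0,0,0,0.3],
    [0.001,0,0.0435,0,0,0,0.3],
    [0.001,0,0.0435,0,0,0,0.3],
    [0.001,0,0.0435,0,0,0,0.3],
    [0.001,0,0.0435,0,0,0,0.3],
  ],
  squeeze=70,
)

```text
t: 10.28
position: [0.4656, 0.0669, 0.0022]
tcp_rot: [[-1.0, -0.0, 0.003], [-0.0, 1.0, -0.0], [-0.003, -0.0, -1.0]]
force: [-1.1, 0.6, 5.6]
finger_gap: 0.445
```

```bash
python3 look.py 7 0.02; python3 mv.py 0.450 0.2665 0.15 80.7
```

```text
top origin 173 168 k5
side origin 191 145 k5
t 10.38 pos [0.4656 0.0669 0.0022] gap 0.442 F [-1.3 -0.2  6.8] yaw 90.02
delta [ 0.0151  0.1996 -0.1479] [-0.01  0.15  9.32]
```

View pics/l7.png

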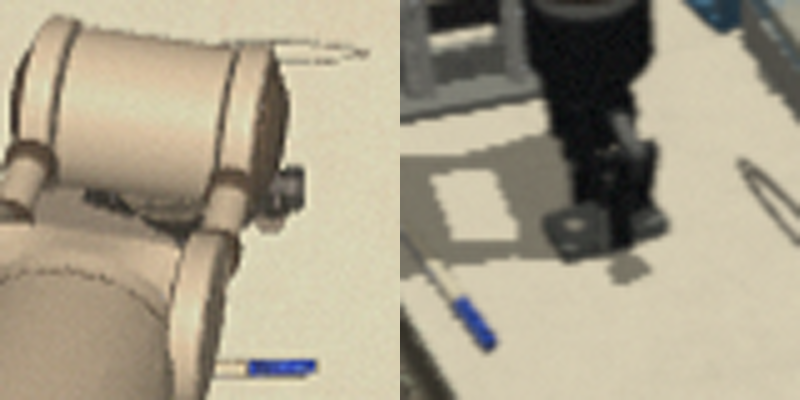

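jog_arm(
  deltas=[
    [0,0,-0.05,0,0,0,0.3],
    [0,0,-0.1,0,0,0,0.3],
    [0,0.03,-0.13,0,0,5,0.3],
    [0.008,0.09,-0.13,0,0,9.3,0.3],
    [0.015,0.14,-0.13,0,0,9.3,0.3],
    [0.015,0.19,-0.13,0,0,9.3,0.3],
    [0.015,0.2,-0.13,0,0,9.3,0.3],
    [0.015,0.2,-0.13,0,0,9.3,0.3],
    [0.015,0.2,-0.13,0,0,9.3,0.3],
  ],
)

```text
t: 11.5
position: [0.4493, 0.2658, 0.1307]
tcp_rot: [[-0.987, 0.163, -0.0], [0.163, 0.987, -0.001], [0.0, -0.001, -1.0]]
force: [-0.2, -0.7, 0.6]
finger_gap: 0.448
```

```bash
python3 look.py 8 0.08; python3 mv.py 0.450 0.2668 0.12 80.7
```

```text
top origin 107 169 k5
side origin 161 100 k5
t 11.6 pos [0.4494 0.2658 0.1308] gap 0.446 F [ 0.9  0.5 -0.2] yaw 80.61
delta [-0.0005  0.0011  0.0108] [-0.02 -0.01 -0.09]
```

View pics/l8.png

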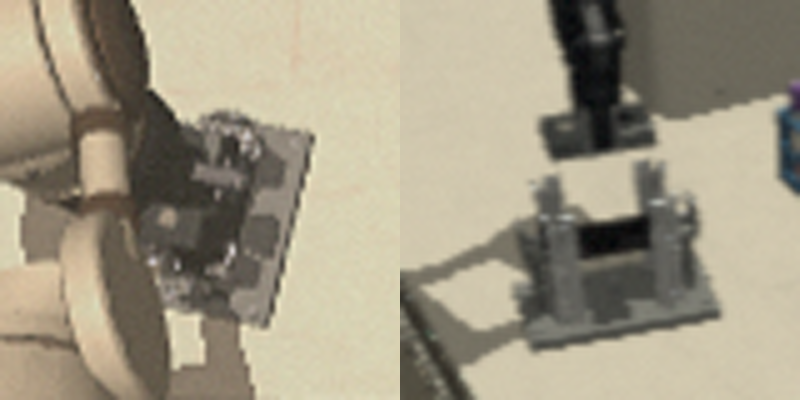

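Run:
```python
from fit import *
s=load("side8"); t=load("top8")
im=s["img"][110:175,180:235]; cv2.imwrite("pics/z8.png",cv2.resize(im,None,fx=10,fy=10,interpolation=cv2.INTER_CUBIC)[:600])
im=t["img"][185:240,125:180]; cv2.imwrite("pics/z8t.png",cv2.resize(im,None,fx=10,fy=10,interpolation=cv2.INTER_CUBIC))
for zb in (.127,.129):
  a=np.radians(-9.35);B=np.array([[-.035,-.02,zb],[.035,-.02,zb],[.035,-.02,zb+.014],[-.035,-.02,zb+.014],[-.035,.02,zb+.014]])
  q=proj(s,B@R(a).T+[.4494,.2658,0]); print(((q-[180,110]+.5)*10-.5).round(0).tolist())
  B=np.array([[-.035,-.02,zb+.014],[-.035,.02,zb+.014]])
  q=proj(t,B@R(a).T+[.4494,.2658,0]); print(((q-[125,185]+.5)*10-.5).round(0).tolist())
```

```text
[[112.0, 228.0], [329.0, 193.0], [325.0, 155.0], [107.0, 190.0], [86.0, 131.0]]
[[208.0, 343.0], [73.0, 318.0]]
[[112.0, 223.0], [328.0, 188.0], [325.0, 149.0], [107.0, 184.0], [85.0, 125.0]]
[[206.0, 342.0], [71.0, 317.0]]
```

View pics/z8.png

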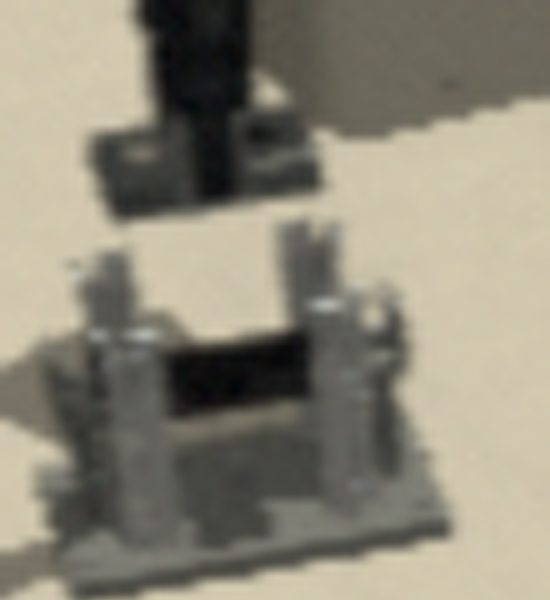

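View pics/z8t.png

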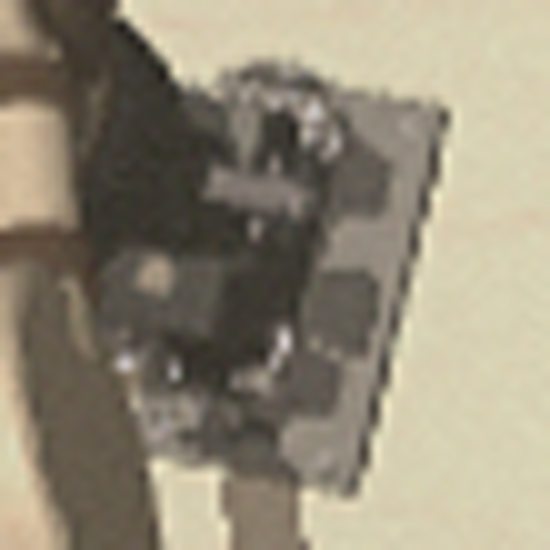

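jog_arm(
  deltas=[
    [-0.001,0.002,0.01,0,0,0,0.3],
    [-0.001,0.002,0.025,0,0,0,0.3],
    [-0.001,0.002,0.035,0,0,0,0.3],
    [-0.001,0.002,0.044,0,0,0,0.3],
    [-0.001,0.002,0.044,0,0,0,0.3],
    [-0.001,0.002,0.044,0,0,0,0.3],
  ],
)

```text
t: 12.35
position: [0.4502, 0.2686, 0.0864]
tcp_rot: [[-0.987, 0.161, -0.001], [0.161, 0.987, -0.001], [0.001, -0.001, -1.0]]
force: [-0.7, -1.9, -1.4]
finger_gap: 0.446
```

```bash
python3 mv.py 0.450 0.2668 0.12 80.7
python3 - <<'E'
from plant import *
import cv2
s=capture("side"); cv2.imwrite("pics/z9.png",cv2.resize(s["img"][110:170,180:235],None,fx=10,fy=10,interpolation=cv2.INTER_CUBIC))
print(read_state()["wrist_torque"])
E
```

```text
t 12.35 pos [0.4502 0.2686 0.0864] gap 0.446 F [-0.7 -1.9 -1.4] yaw 80.72
delta [-0.0001 -0.0018 -0.0336] [-0.04 -0.03  0.02]
[-0.29995341  0.0828697  -0.09929892]
```

View pics/z9.png

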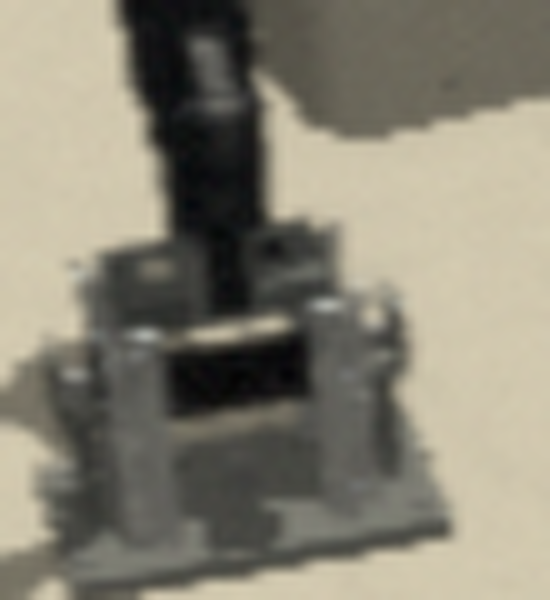

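jog_arm(
  deltas=[
    [0,-0.0005,0.005,0,0,0,0.3],
    [0,-0.0005,0.01,0,0,0,0.3],
    [0,-0.0005,0.014,0,0,0,0.3],
    [0,-0.0005,0.014,0,0,0,0.3],
  ],
)

```text
t: 12.9
position: [0.4504, 0.2677, 0.0724]
tcp_rot: [[-0.987, 0.162, -0.0], [0.162, 0.987, -0.001], [0.0, -0.001, -1.0]]
force: [0.3, -4.4, -1.8]
finger_gap: 0.446
```

```bash
python3 mv.py 0.450 0.2668 0.12 80.7; python3 -c "
from plant import *;print(read_state()['wrist_torque'])"
```

```text
t 12.9 pos [0.4504 0.2677 0.0724] gap 0.446 F [ 0.3 -4.4 -1.8] yaw 80.7
delta [ 0.0002 -0.001  -0.0476] [-0.07 -0.    0.  ]
[-0.92038943 -0.12888491 -0.22488635]
```

jog_arm(
  deltas=[
    [0,-0.0015,0.002,0,0,0,0.3],
    [0,-0.0015,0.006,0,0,0,0.3],
    [0,-0.0015,0.01,0,0,0,0.3],
    [0,-0.0015,0.012,0,0,0,0.3],
    [0,-0.0015,0.012,0,0,0,0.3],
  ],
)

```text
t: 13.52
position: [0.4502, 0.2675, 0.061]
tcp_rot: [[-0.987, 0.161, 0.0], [0.161, 0.987, 0.001], [-0.0, 0.001, -1.0]]
force: [-0.5, 1.2, 2.3]
finger_gap: 0.446
```

```bash
python3 mv.py 0.450 0.2668 0.12 80.7; python3 -c "
from plant import *;print(read_state()['wrist_torque'])"
```

```text
t 13.53 pos [0.4502 0.2675 0.061 ] gap 0.446 F [-0.5  1.2  2.3] yaw 80.72
delta [ 0.0001 -0.0006 -0.059 ] [0.07 0.02 0.02]
[ 0.14035976  0.06540494 -0.02185476]
```

jog_arm(
  deltas=[
    [0,0,0.004,0,0,0,0.3],
    [0,0,0.008,0,0,0,0.3],
    [0,0,0.012,0,0,0,0.3],
    [0,0,0.0165,0,0,0,0.3],
    [0,0,0.0165,0,0,0,0.3],
    [0,0,0.0165,0,0,0,0.3],
  ],
)

```text
t: 14.28
position: [0.4501, 0.2668, 0.0442]
tcp_rot: [[-0.987, 0.161, -0.0], [0.161, 0.987, -0.0], [0.0, -0.0, -1.0]]
force: [-0.2, 0.2, 2.7]
finger_gap: 0.449
```

```bash
python3 mv.py 0.450 0.2668 0.12 80.7
python3 - <<'E'
from plant import *
import cv2
s=capture("side"); cv2.imwrite("pics/z10.png",cv2.resize(s["img"][110:170,180:235],None,fx=10,fy=10,interpolation=cv2.INTER_CUBIC))
print(read_state()["wrist_torque"])
E
```

```text
t 14.28 pos [0.4501 0.2668 0.0442] gap 0.449 F [-0.2  0.2  2.7] yaw 80.71
delta [ 0.0001  0.     -0.0758] [-0.01 -0.01  0.01]
[ 0.07802135 -0.06175253  0.01215767]
```

View pics/z10.png

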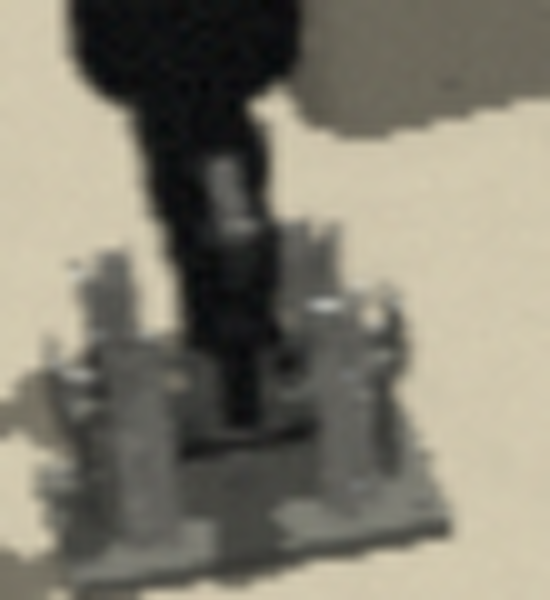

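jog_arm(
  deltas=[
    [0,0,0,0,0,0,0.7],
    [0,0,0,0,0,0,0.7],
    [0,0,0,0,0,0,0.7],
    [0,0,-0.03,0,0,0,0.7],
    [0,0,-0.08,0,0,0,0.7],
    [0,0,-0.11,0,0,0,0.6],
    [0,-0.06,-0.11,0,0,0,0.5],
    [0,-0.12,-0.11,0,0,0,0.5],
    [0,-0.18,-0.11,0,0,-3,0.5],
    [0,-0.18,-0.11,0,0,-3,0.5],
    [0,-0.18,-0.11,0,0,-3,0.5],
  ],
)

```text
t: 15.7
position: [0.4211, 0.0893, 0.1543]
tcp_rot: [[-0.994, 0.111, 0.0], [0.111, 0.994, 0.0], [-0.0, 0.0, -1.0]]
force: [-0.2, 0.4, -0.4]
finger_gap: 0.501
```

```bash
python3 look.py 11 0.06 0.45 0.267; python3 mv.py 0.491 -0.2492 0.12 87.5;python3 - <<'E'
from fit import *
s=load("side11"); t=load("top11")
a=cv2.resize(s["img"][120:175,180:235],(400,400),interpolation=cv2.INTER_CUBIC)
b=cv2.resize(t["img"][185:240,125:180],(400,400),interpolation=cv2.INTER_CUBIC)
cv2.imwrite("pics/z11.png",np.hstack([b,a]))
E
```

```text
top origin 108 170 k5
side origin 162 105 k5
t 15.8 pos [0.4211 0.0902 0.1543] gap 0.499 F [-0.   0.8  0.6] yaw 83.8
delta [-0.1061 -0.3299  0.0342] [ 0.02 -0.01 -3.7 ]
```

View pics/z11.png

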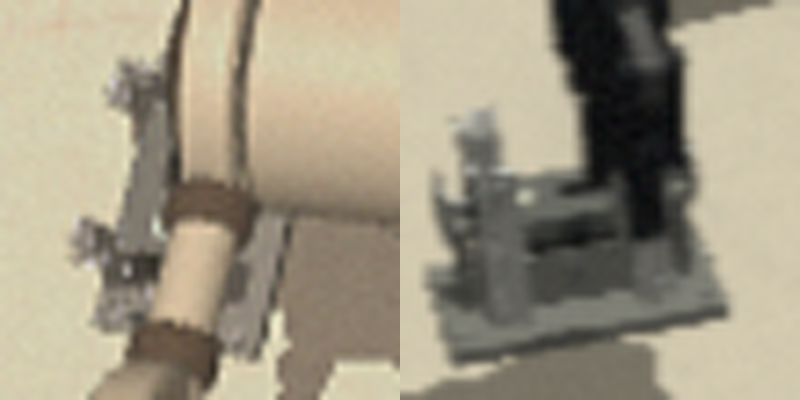

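jog_arm(
  deltas=[
    [-0.02,-0.06,0,0,0,-3.7,0.5],
    [-0.04,-0.12,0,0,0,-3.7,0.5],
    [-0.06,-0.18,0,0,0,-3.7,0.5],
    [-0.08,-0.24,0.01,0,0,-3.7,0.5],
    [-0.1,-0.3,0.02,0,0,-3.7,0.5],
    [-0.106,-0.33,0.034,0,0,-3.7,0.5],
    [-0.106,-0.33,0.034,0,0,-3.7,0.5],
    [-0.106,-0.33,0.034,0,0,-3.7,0.5],
    [-0.106,-0.33,0.034,0,0,-3.7,0.5],
  ],
)

```text
t: 16.92
position: [0.4909, -0.2489, 0.1207]
tcp_rot: [[-0.999, 0.043, 0.0], [0.043, 0.999, -0.0], [-0.0, -0.0, -1.0]]
force: [-0.1, 0.1, -0.6]
finger_gap: 0.502
```

```bash
python3 look.py 12; python3 mv.py 0.491 -0.2495 0.0253 87.5;python3 - <<'E'
from fit import *
s=load("side12"); t=load("top12")
a=cv2.resize(s["img"][120:175,180:235],(400,400),interpolation=cv2.INTER_CUBIC)
b=cv2.resize(t["img"][185:240,125:180],(400,400),interpolation=cv2.INTER_CUBIC)
cv2.imwrite("pics/z12.png",np.vstack([np.hstack([b,a])[50:350],cv2.imread("pics/l12.png")[50:350]]))
E
```

```text
top origin 270 162 k5
side origin 249 205 k5
t 17.02 pos [ 0.4907 -0.2494  0.1208] gap 0.499 F [-0.5  0.5  0.4] yaw 87.51
delta [-0.0002 -0.0001  0.0955] [-0.02  0.03  0.01]
```

View pics/z12.png

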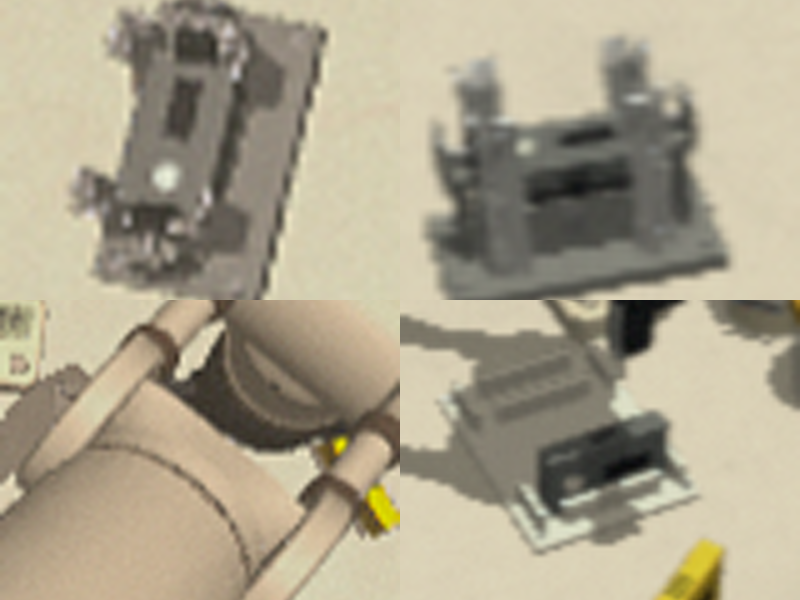

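jog_arm(
  deltas=[
    [0,0,0.05,0,0,0,0.5],
    [0,0,0.08,0,0,0,0.5],
    [0,0,0.0955,0,0,0,0.5],
    [0,0,0.0955,0,0,0,0.5],
    [0,0,0.0955,0,0,0,0.1],
    [0,0,0.0955,0,0,0,0.05],
    [0,0,0.0955,0,0,0,0.05],
    [0,0,0.0955,0,0,0,0.05],
  ],
  squeeze=40,
)

```text
t: 18.02
position: [0.4914, -0.2511, 0.0264]
tcp_rot: [[-0.999, 0.045, 0.002], [0.045, 0.999, -0.002], [-0.002, -0.001, -1.0]]
force: [0.1, 1.9, 6.4]
finger_gap: 0.151
```

```bash
python3 mv.py 0.465 0.04 0.055 90
```

```text
t 18.02 pos [ 0.4914 -0.2511  0.0264] gap 0.151 F [0.1 1.9 6.4] yaw 87.41
delta [ 0.0394  0.2896 -0.0291] [-0.09  0.13 -2.59]
```

jog_arm(
  deltas=[
    [0,0,-0.03,0,0,0,0.05],
    [0,0,-0.08,0,0,0,0.05],
    [0.01,0.06,-0.08,0,0,-2.6,0.05],
    [0.02,0.12,-0.08,0,0,-2.6,0.05],
    [0.03,0.18,-0.07,0,0,-2.6,0.05],
    [0.039,0.24,-0.05,0,0,-2.6,0.05],
    [0.039,0.29,-0.03,0,0,-2.6,0.05],
    [0.039,0.29,-0.03,0,0,-2.6,0.05],
    [0.039,0.29,-0.03,0,0,-2.6,0.05],
  ],
)

```text
t: 19.15
position: [0.4649, 0.0407, 0.0552]
tcp_rot: [[-1.0, -0.001, 0.001], [-0.001, 1.0, -0.001], [-0.001, -0.001, -1.0]]
force: [0.1, 0.5, 0.2]
finger_gap: 0.153
```

```bash
python3 look.py 13; python3 mv.py 0.465 0.04 0.0205 90
```

```text
top origin 181 168 k5
side origin 194 147 k5
t 19.25 pos [0.4654 0.0398 0.0556] gap 0.148 F [-0.5 -0.9  0.1] yaw 89.93
delta [0.0004 0.0002 0.0351] [-0.04  0.1  -0.07]
```

View pics/l13.png

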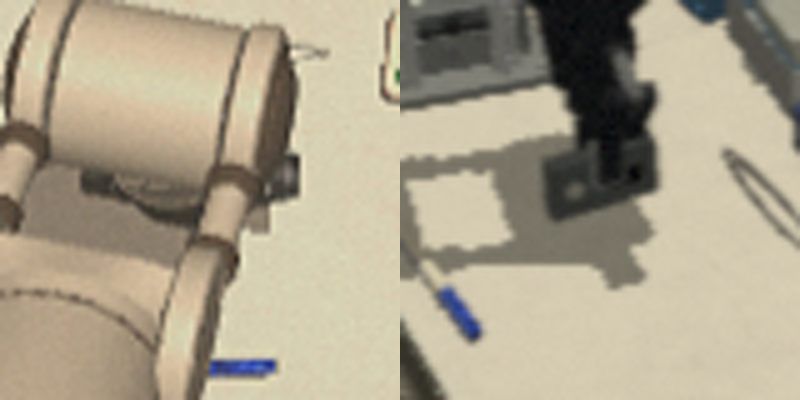

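Same as before; place, step back, push over.

jog_arm(
  deltas=[
    [0,0,0.02,0,0,0,0.05],
    [0,0,0.032,0,0,0,0.05],
    [0,0,0.0345,0,0,0,0.05],
    [0,0,0.0345,0,0,0,0.05],
    [0,0,0.0345,0,0,0,0.4],
    [0,0,0.0345,0,0,0,0.4],
    [0,0,0.0345,0,0,0,0.4],
    [0,0,0.01,0,0,0,0.4],
    [0,0,-0.02,0,0,0,0.4],
    [0,-0.03,-0.02,0,0,0,0],
    [0,-0.049,-0.02,0,0,0,0],
    [0,-0.049,-0.01,0,0,0,0],
    [0,-0.049,-0.01,0,0,0,0],
  ],
)

```text
t: 20.88
position: [0.4632, -0.0071, 0.0634]
tcp_rot: [[-1.0, -0.0, -0.003], [-0.0, 1.0, 0.001], [0.003, 0.001, -1.0]]
force: [0.4, 0.8, 0.7]
finger_gap: 0.0
```

```bash
python3 look.py 14 0.02; python3 mv.py 0.465 0.04 0.037 90
```

```text
top origin 196 169 k5
side origin 200 159 k5
t 20.98 pos [ 0.4639 -0.0071  0.0642] gap -0.002 F [-0.1  0.2 -0.5] yaw 90.06
delta [-0.0012  0.0471  0.0272] [ 0.03 -0.08  0.06]
```

View pics/l14.png

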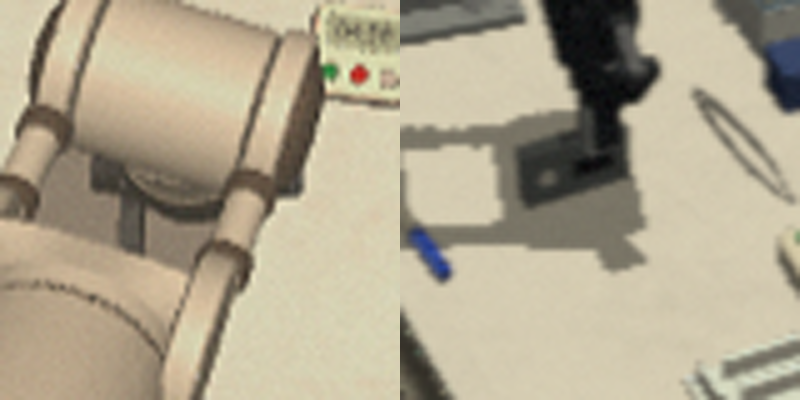

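jog_arm(
  deltas=[
    [-0.001,0,0.026,0,0,0,0],
    [-0.001,0.008,0.027,0,0,0,0],
    [-0.001,0.016,0.027,0,0,0,0],
    [-0.001,0.022,0.027,0,0,0,0],
    [-0.001,0.028,0.027,0,0,0,0],
    [-0.001,0.034,0.027,0,0,0,0],
    [-0.001,0.04,0.027,0,0,0,0],
    [-0.001,0.045,0.027,0,0,0,0],
    [-0.001,0.048,0.027,0,0,0,0],
    [-0.001,0.048,0.0,0,0,0,0],
    [-0.001,0.02,-0.04,0,0,0,0],
    [-0.001,-0.02,-0.1,0,0,0,0.7],
    [-0.001,-0.02,-0.1,0,0,0,0.7],
  ],
)

```text
t: 22.6
position: [0.4682, -0.0304, 0.1691]
tcp_rot: [[-1.0, 0.002, 0.008], [0.002, 1.0, -0.003], [-0.008, -0.003, -1.0]]
force: [0.6, 0.0, -0.6]
finger_gap: 0.42
```

```bash
python3 look.py 15 0.02 0.465 0.07; python3 mv.py 0.465 0.07 0.06 90
```

```text
top origin 172 168 k5
side origin 190 145 k5
t 22.7 pos [ 0.4662 -0.0286  0.1658] gap 0.595 F [ 0.7  0.2 -0.3] yaw 89.94
delta [0.0015 0.0987 0.1057] [-0.04  0.13 -0.06]
```

View pics/l15.png

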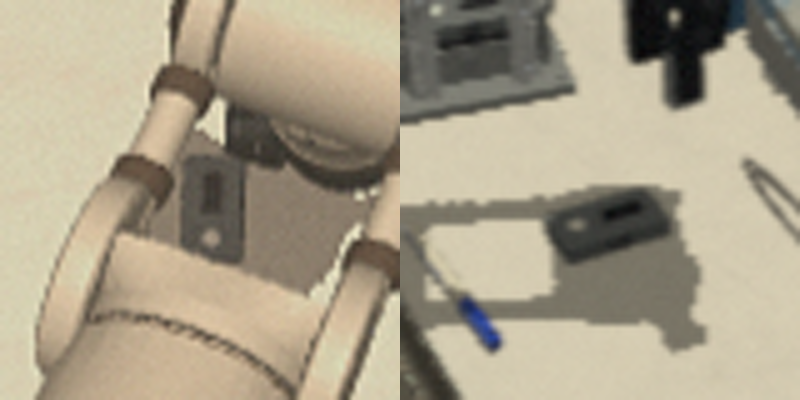

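jog_arm(
  deltas=[
    [0.002,0.05,0,0,0,0,0.75],
    [0.002,0.095,0,0,0,0,0.75],
    [0.002,0.095,0.06,0,0,0,0.75],
    [0.002,0.095,0.12,0,0,0,0.75],
    [0.002,0.095,0.12,0,0,0,0.75],
    [0.002,0.095,0.12,0,0,0,0.75],
  ],
)

```text
t: 23.45
position: [0.464, 0.0673, 0.0458]
tcp_rot: [[-1.0, -0.001, 0.001], [-0.001, 1.0, 0.0], [-0.001, 0.0, -1.0]]
force: [0.4, -0.0, 1.2]
finger_gap: 0.749
```

```bash
python3 look.py 16 0.02; python3 mv.py 0.4645 0.067 0.003 90
```

```text
top origin 173 169 k5
side origin 190 145 k5
t 23.55 pos [0.4657 0.0669 0.0474] gap 0.751 F [0.3 0.3 0.1] yaw 90.02
delta [0.0014 0.0001 0.0444] [-0.03  0.28  0.02]
```

View pics/l16.png

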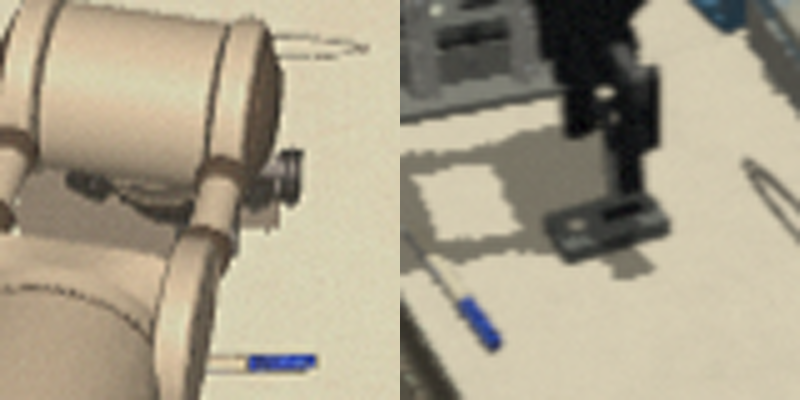

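jog_arm(
  deltas=[
    [0.001,0,0.03,0,0,0,0.75],
    [0.001,0,0.043,0,0,0,0.75],
    [0.001,0,0.044,0,0,0,0.75],
    [0.001,0,0.044,0,0,0,0.3],
    [0.001,0,0.044,0,0,0,0.3],
    [0.001,0,0.044,0,0,0,0.3],
    [0.001,0,0.044,0,0,0,0.3],
    [0.001,0,0.044,0,0,0,0.3],
  ],
  squeeze=70,
)

```text
t: 24.55
position: [0.4639, 0.0669, 0.0023]
tcp_rot: [[-1.0, -0.0, 0.003], [-0.0, 1.0, -0.0], [-0.003, -0.0, -1.0]]
force: [-1.0, -0.3, 6.6]
finger_gap: 0.445
```

```bash
python3 mv.py 0.450 0.2668 0.13 80.7
```

```text
t 24.55 pos [0.4639 0.0669 0.0023] gap 0.445 F [-1.  -0.3  6.6] yaw 90.02
delta [ 0.0135  0.1999 -0.1278] [-0.01  0.15  9.32]
```

jog_arm(
  deltas=[
    [0,0,-0.05,0,0,0,0.3],
    [0,0,-0.1,0,0,0,0.3],
    [0,0.03,-0.128,0,0,5,0.3],
    [0.007,0.09,-0.128,0,0,9.3,0.3],
    [0.0135,0.14,-0.128,0,0,9.3,0.3],
    [0.0135,0.19,-0.128,0,0,9.3,0.3],
    [0.0135,0.2,-0.128,0,0,9.3,0.3],
    [0.0135,0.2,-0.128,0,0,9.3,0.3],
    [0.0135,0.2,-0.128,0,0,9.3,0.3],
  ],
)

```text
t: 25.68
position: [0.449, 0.2659, 0.1288]
tcp_rot: [[-0.987, 0.163, -0.0], [0.163, 0.987, -0.001], [0.0, -0.001, -1.0]]
force: [0.2, 1.0, -1.1]
finger_gap: 0.448
```

```bash
python3 mv.py 0.450 0.2668 0.0865 80.7
python3 - <<'E'
from plant import *
import cv2
s=capture("side"); cv2.imwrite("pics/z17.png",cv2.resize(s["img"][110:170,180:235],None,fx=10,fy=10,interpolation=cv2.INTER_CUBIC))
E
```

```text
t 25.68 pos [0.449  0.2659 0.1288] gap 0.448 F [ 0.2  1.  -1.1] yaw 80.64
delta [-0.0008  0.0011  0.0423] [-0.03 -0.01 -0.06]
```

View pics/z17.png

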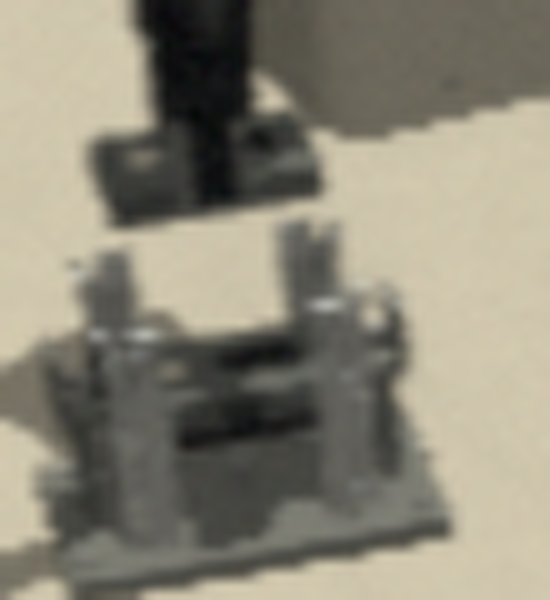

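Same hold as the first time (the cartridge's bottom front corners are at crop (112,225) and (322,190)). Going down on the same line.

jog_arm(
  deltas=[
    [-0.001,0.001,0.01,0,0,0,0.3],
    [-0.001,0.001,0.025,0,0,0,0.3],
    [-0.001,0.001,0.035,0,0,0,0.3],
    [-0.001,0.001,0.042,0,0,0,0.3],
    [-0.001,0.001,0.05,0,0,0,0.3],
    [-0.001,0.001,0.056,0,0,0,0.3],
    [-0.001,0.001,0.056,0,0,0,0.3],
  ],
)

```text
t: 26.6
position: [0.4495, 0.2677, 0.0722]
tcp_rot: [[-0.987, 0.161, -0.001], [0.161, 0.987, -0.0], [0.001, -0.001, -1.0]]
force: [-0.5, -2.1, -2.2]
finger_gap: 0.444
```

```bash
python3 mv.py 0.450 0.2668 0.0445 80.7;python3 -c "
from plant import *;print(read_state()['wrist_torque'])"
```

```text
t 26.6 pos [0.4495 0.2677 0.0722] gap 0.444 F [-0.5 -2.1 -2.2] yaw 80.71
delta [-0.0006 -0.0008  0.0277] [-0.04 -0.07  0.01]
[-0.26013247  0.07849765 -0.11330106]
```

jog_arm(
  deltas=[
    [0,-0.001,0.003,0,0,0,0.3],
    [0,-0.001,0.007,0,0,0,0.3],
    [0,-0.001,0.011,0,0,0,0.3],
    [0,-0.001,0.015,0,0,0,0.3],
    [0,-0.001,0.019,0,0,0,0.3],
    [0,-0.001,0.023,0,0,0,0.3],
    [0,-0.001,0.023,0,0,0,0.3],
  ],
)

```text
t: 27.48
position: [0.4508, 0.2674, 0.0506]
tcp_rot: [[-0.987, 0.161, 0.002], [0.161, 0.987, 0.001], [-0.002, 0.001, -1.0]]
force: [0.3, 0.3, 3.8]
finger_gap: 0.443
```

```bash
python3 mv.py 0.450 0.2668 0.0440 80.7;python3 -c "
from plant import *;print(read_state()['wrist_torque'])"
```

```text
t 27.48 pos [0.4508 0.2674 0.0506] gap 0.443 F [0.3 0.3 3.8] yaw 80.71
delta [ 0.0007 -0.0007  0.0066] [0.08 0.11 0.01]
[ 0.05438323 -0.04910434 -0.00150001]
```

jog_arm(
  deltas=[
    [0,0,0.003,0,0,0,0.3],
    [0,0,0.006,0,0,0,0.3],
    [0,0,0.0065,0,0,0,0.3],
    [0,0,0.0065,0,0,0,0.3],
  ],
)

```text
t: 27.98
position: [0.4505, 0.2671, 0.0437]
tcp_rot: [[-0.987, 0.161, 0.001], [0.161, 0.987, 0.001], [-0.001, 0.001, -1.0]]
force: [2.2, 0.7, 3.6]
finger_gap: 0.446
```

```bash
python3 mv.py 0.450 0.2668 0.0440 80.7
python3 - <<'E'
from plant import *
import cv2
s=capture("side"); cv2.imwrite("pics/z18.png",cv2.resize(s["img"][110:170,180:235],None,fx=10,fy=10,interpolation=cv2.INTER_CUBIC))
E
```

```text
t 27.98 pos [0.4505 0.2671 0.0437] gap 0.446 F [2.2 0.7 3.6] yaw 80.71
delta [ 0.0005 -0.0004 -0.0003] [0.04 0.08 0.01]
```

View pics/z18.png

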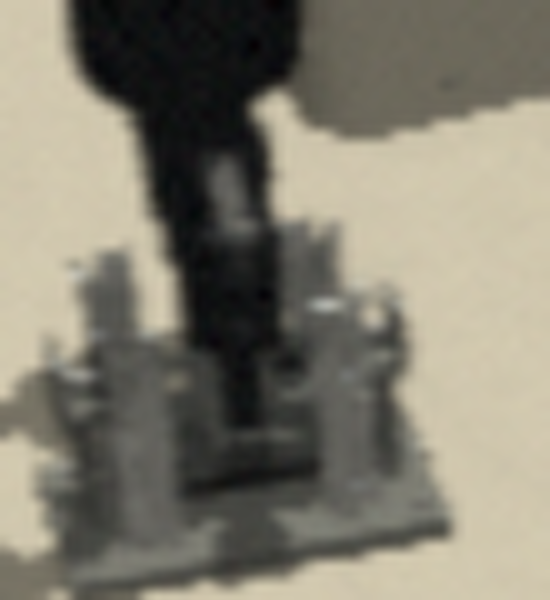

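jog_arm(
  deltas=[
    [0,0,0,0,0,0,0.7],
    [0,0,0,0,0,0,0.7],
    [0,0,0,0,0,0,0.7],
    [0,0,-0.03,0,0,0,0.7],
    [0,0,-0.08,0,0,0,0.7],
    [0,0,-0.12,0,0,0,0.7],
    [0,-0.06,-0.12,0,0,0,0.7],
    [0,-0.12,-0.12,0,0,0,0.7],
    [0,-0.18,-0.12,0,0,0,0.7],
    [0,-0.24,-0.12,0,0,0,0.7],
    [0,-0.3,-0.12,0,0,0,0.7],
    [0,-0.36,-0.12,0,0,0,0.7],
    [0,-0.36,-0.12,0,0,0,0.7],
    [0,-0.36,-0.12,0,0,0,0.7],
  ],
)

```text
t: 29.78
position: [0.3915, -0.0879, 0.163]
tcp_rot: [[-0.987, 0.162, -0.001], [0.162, 0.987, 0.001], [0.001, 0.001, -1.0]]
force: [0.7, -0.1, -0.6]
finger_gap: 0.702
```

```bash
python3 look.py 20 0.06 0.45 0.267;python3 - <<'E'
from fit import *
from plant import *
s=load("side20"); t=load("top20")
cv2.imwrite("pics/z20.png",np.hstack([cv2.resize(i,(400,400),interpolation=cv2.INTER_CUBIC) for i in (t["img"][185:240,125:180],s["img"][120:175,180:235])]))
print(read_state()["force"],read_state()["position"])
# predicted top faces: upper cart z 0.060 (held under lips) vs 0.067 (not past)
for z in (.06,.074): 
  for c,o in((s,(180,120)),(t,(125,185))): 
    a=np.radians(-9.3);B=np.array([[-.035,-.02,z],[.035,-.02,z],[.035,.02,z],[-.035,.02,z]])
    print(z,((proj(c,B@R(a).T+[.4503,.267,0])-o+.5)*400/55-.5).round().tolist())
for k in ("bench_timer","forceps"):
    print(k,[(round(d["p"],2),[round(float(v),1) for v in d["uv"]]) for d in boxes_of(k,capture("side"))])
E
```

```text
top origin 108 170 k5
side origin 162 105 k5
[-0.57804685 -0.12769586 -0.26392311] [ 0.39178453 -0.08703258  0.16302097]
0.06 [[99.0, 222.0], [252.0, 196.0], [233.0, 152.0], [84.0, 177.0]]
0.06 [[200.0, 272.0], [239.0, 114.0], [148.0, 98.0], [109.0, 255.0]]
0.074 [[96.0, 195.0], [249.0, 169.0], [231.0, 126.0], [80.0, 151.0]]
0.074 [[192.0, 268.0], [231.0, 109.0], [139.0, 91.0], [100.0, 251.0]]
bench_timer [(0.97, [287.0, 210.7])]
forceps []
```

View pics/z20.png

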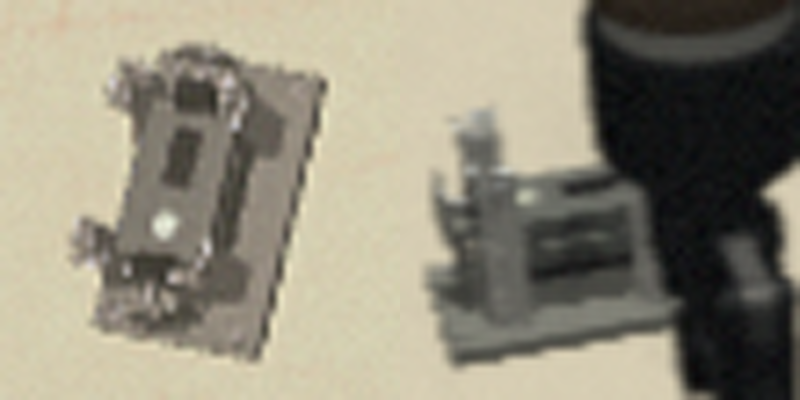

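jog_arm(
  deltas=[
    [0.03,-0.05,-0.05,0,0,0,0.7],
    [0.05,-0.1,-0.08,0,0,0,0.7],
    [0.05,-0.15,-0.1,0,0,0,0.7],
    [0.05,-0.2,-0.1,0,0,0,0.7],
    [0.05,-0.2,-0.1,0,0,0,0.7],
    [0.05,-0.2,-0.1,0,0,0,0.7],
  ],
)

```text
t: 30.82
position: [0.3104, -0.2768, 0.2629]
tcp_rot: [[-0.987, 0.161, -0.0], [0.161, 0.987, 0.001], [0.001, 0.001, -1.0]]
force: [0.4, -0.5, -0.1]
finger_gap: 0.701
```

```bash
python3 look.py 21 0.06 0.45 0.267;python3 - <<'E'
from fit import *
from plant import *
s=load("side21"); s12=load("side12"); s0=load("side0")
cv2.imwrite("pics/z21.png",np.hstack([cv2.resize(i["img"][120:175,180:235],(400,400),interpolation=cv2.INTER_CUBIC) for i in (s12,s)]))
cv2.imwrite("pics/s21.png",np.hstack([i["img"][100:300,130:390] for i in (s0,s)]))
E
```

```text
top origin 108 170 k5
side origin 162 105 k5
```

View pics/z21.png

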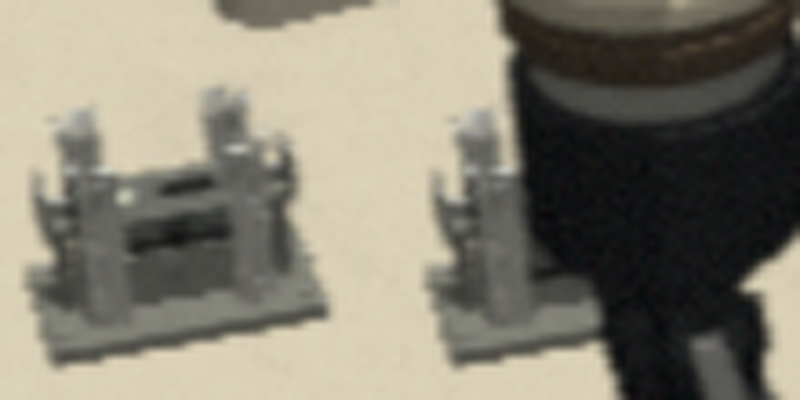

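View pics/s21.png

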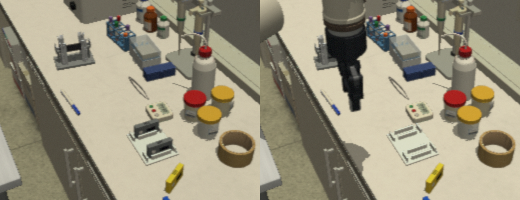

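jog_arm(
  deltas=[
    [-0.06,0,0,0,0,0,0.7],
    [-0.12,0,0,0,0,0,0.7],
    [-0.17,0,0,0,0,0,0.7],
    [-0.17,0,0,0,0,0,0.7],
    [-0.17,0,0,0,0,0,0.7],
    [-0.17,0,0,0,0,0,0.7],
  ],
)

```text
t: 31.68
position: [0.4773, -0.3047, 0.2639]
tcp_rot: [[-0.987, 0.161, 0.0], [0.161, 0.987, -0.001], [-0.0, -0.0, -1.0]]
force: [-0.5, 0.3, 0.4]
finger_gap: 0.696
```

```bash
python3 look.py 22 0.06 0.45 0.267;python3 - <<'E'
from fit import *
s=load("side22"); s12=load("side12"); t=load("top22"); t12=load("top12")
r=lambda i:cv2.resize(i,(400,300),interpolation=cv2.INTER_CUBIC)
cv2.imwrite("pics/z22.png",np.vstack([np.hstack([r(i["img"][127:168,180:235]) for i in (s12,s)]),np.hstack([r(i["img"][190:231,125:180]) for i in (t12,t)])]))
E
```

```text
top origin 108 170 k5
side origin 162 105 k5
```

View pics/z22.png

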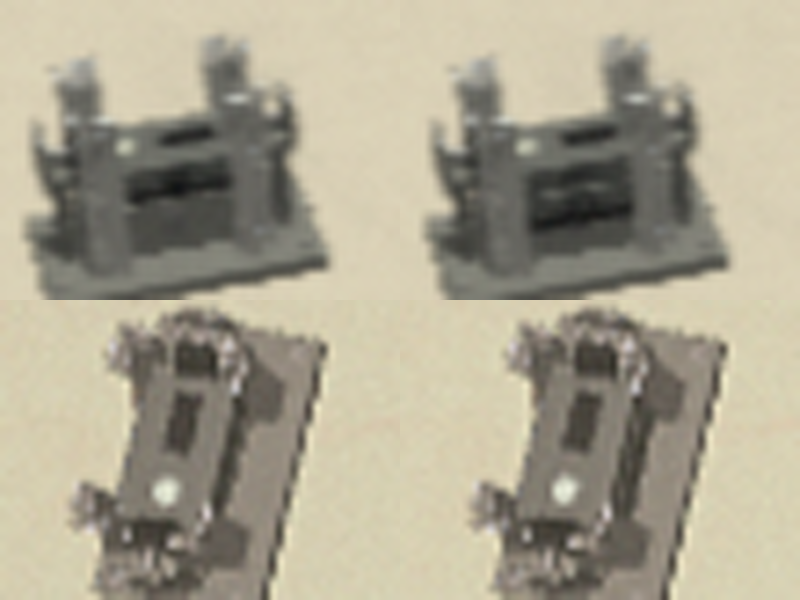

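```bash
python3 -c "
from plant import *
print(close_job()); print(read_state()['t'])"
```

```text
the job is handed in; nothing more can be done
None
the job is handed in; nothing more can be done
```

Both cartridges are loaded flat in the spring magazine, one on the other under the two lips. I handed the job in with the clock at about 32 s of the 72 s allowed. I took each cartridge from its slot, set it on the bare bench, tipped it flat, gripped it by its long sides and pressed it past the lips.

**Last checks that agreed:**
- **Seating:** before each release the cartridge top was about 56 mm above the bench, below the 60 mm lip line. Only the follower's spring force of about 3–4 N remained, so the lips had cleared.
- **Height:** in the final top and side pictures the upper cartridge sits at the same place and height as the first one did alone. The follower is clearly lower than before.
- **Lips:** they look the same in the pictures as after the first load.
- **Arm:** it ended clear of everything, with near-zero force.

**Not fully confirmed:**
- **Lip and follower travel:** I judged these from pictures and forces only, since there is no direct reading of them.
- **Bystanders:** the timer and the forceps look unmoved in the side pictures. The network did not find the forceps in its last picture. It placed the timer about 5 px from its first reading, and I took that to be the arm partly hiding it. I did not ask it again once the arm was clear.
- **Camera agreement:** the two cameras differed by 2–4 mm in places. For the magazine I relied on the side camera and on the contact forces while inserting.

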